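# Unclamp the polished resin plate and present it label up

## Robot

A 6-joint arm with a two-finger parallel gripper is mounted at the origin on the work surface. World frame = base frame: x ahead of the robot, y to its left, z up, the work surface at z = 0. Lengths are in mm, angles in rad, forces in N, time in s.
With the tool pointing down it reaches from about 325 to 775 mm from the base axis. Payload 5.5 kg.
Tool frame: the origin (TCP) lies between the finger pads, 19 mm behind the fingertips; this is the grasp point; z points along the fingers, y is the line along which they close (so a half turn about z gives the same grasp; the last joint's range is limited). The gripper opens to 85 mm and grips with 20 to 120 N. Pads are 22 mm wide; open, the fingers measure 114 mm over their backs; the gripper's body (76 mm by 85 mm) begins 54 mm behind the grasp point. The pads swing forward as they close: fully open they stand 13 mm farther back than shut.
Start: joints at [1.141, 0.091, 1.231, -0, 1.82, -0.057], TCP at [218.54, 558.799, 249.975] pointing down, gripper open.
Joint ranges: [-2.87, 2.87], [-0.86, 2.18], [0.17, 2.46], [-1.51, 4.65], [0.06, 2.69], [-2.65, 2.65]. Speed limits (rad/s): [2.57, 2.57, 3.01, 3.14, 3.14, 3.14].

## Interface

Orientations are given as a unit quaternion [x, y, z, w].
In Python, from plant import robot, imaging, workorder gives the robot as it stands. The module is installed in compiled form; this text tells all that it offers.
- The arm moves only by the tool carry_out, never from a script. Its argument "targets" is a list that holds one entry, the list of rows, each a list of 7 numbers: the closure, from -1 (fully open) to 1 (shut), then the shift along the tool's x, y, z in mm, then the turn, a rotation vector about the tool's x, y, z in rad. In form: [[[fingers, dx, dy, dz, rx, ry, rz], ...]]. A call has 1 to 10 rows; each row is the pose to reach, as a shift and turn from the pose commanded when the call began, along the tool's axes at that moment; what a row does not reach only later rows make up. A row lasts 1/10 s, in which the tool goes at most 50 mm and 8.59 degrees, less where a joint would pass 70% of its speed; a pose out of reach is approached as far as the arm can. A call with a gripper value outside its range is refused whole. The fingers move at their own pace and stop on an object; "squeeze" is the grip in N (left out, the last holds). Time passes only in rows, so rows that repeat a pose let the fingers close. It gives the time, the measured TCP pose, the force, the opening and the grip force at its end, in the units of the state.
- robot.read_state(): the state, without advancing time (a new reading comes with each control period).
- imaging.capture(name): name is "side" or "top" or "wrist"; returns (picture, depth): 384x512x3 uint8, blue, green, red; 384x512 float32, mm along the optical axis (not along the pixel's ray), 0 where there is no reading.
- imaging.get_calibration(name): a dict with "camera_matrix" (3x3 intrinsics, pixels), "T" (4x4, takes a point from camera to world coordinates); the wrist camera has in their place "hand_eye" (4x4, takes a point from camera to tool coordinates, whose origin is the TCP and whose axes are the flange's). Camera axes: x right, y up, looking along -z (the intrinsics and any distortion apply to the point x, -y, -z); pixel columns grow to the right and rows downward; lengths in mm; the calibration is good to about 2 mm. A picture is of the moment at which its call begins: read the wrist's pose just before it. get_calibration takes no time and is no camera call.
- workorder.job_done(): hands the job in; it is judged then, once.
The state is a dict: "t": time; "qpos": joint angles; "qd": joint speeds; "effort": joint torques, N m; "ee_pos": TCP position; "ee_rot": TCP orientation; "wrist_force": force on the tool from outside, world axes, zero at the start; "ft_torque": the same for the moment, N m; "finger_gap": opening from 0.0 (shut) to 1.0 (fully open); "gripper_force": force on a finger pad.
Only numpy, scipy, OpenCV 4.12 (cv2) and the standard library are available. Lean on these libraries where they do the work, as an engineer would, in place of code of your own. Each camera call takes 0.05 s, during which the arm holds its last target. There are 200 camera calls.

## Task

Slide the vise jaw open to its stop by its post, then lift out the clear resin plate. One end of the plate is frosted on one face as a label field: find it by the small notch in the corner, and keep the fingers on the clear part, off the frosted end. Finish holding the plate still in the gripper at least 20 cm above the bench, tipped over by about 45 degrees (or more, up to flat) so that the frosted label face looks up, with the jaw left open and the other things on the bench left alone.

Things in the scene. Friction and masses are not known exactly. Their poses are not given: they have to be found in the camera images.
- plate: Clear resin plate with pressed flowers inside, 110 x 65 x 10 mm, about 85 g, standing on a long edge in the vise, its top 79 mm above the bench, 39 mm above the jaws. Origin at its middle. x runs along the length to the frosted end, y out of the label face (level at the start), z across the width to the notched edge (up at the start). Grip it with the pads' centre at x below 9 mm.
- notch (a point): Middle of the small 12 x 12 mm notch cut from one corner of the plate, at the frosted end, a top corner at the start (plate x 49, y 0, z 26.5 mm). Looking at the label face with the notch at the top, the notch and frosted end are at the left hand; if they are at the right hand, one looks at the plain face.
- label (a point): Middle of the frosted white label field on the label face. The field covers the last 35 mm of the plate (plate x from 20 to 55 mm) over its full width, on this face only; the other face is clear there, so the field shows through it.
- jaw (a joint): Sliding jaw of the vise: 0 m shut on the plate, 0.035 m open at its stop. It moves level, straight away from the plate and square to its faces (along the vise's y), with a stiff slide of about 3 N, and stays where it is left.
- jaw_post (a point): Centre of the top of the upright round steel post on the sliding jaw, to pull it by: 16 mm thick, 40 mm tall, from 40 to 80 mm above the bench (3 mm collar, 26 mm across, at its foot). 43 mm from the middle plane of the plate when the jaw is shut; moves with the jaw.
- vise: Grey low vise fixed to the bench. Origin on the bench under the plate; x along plate and jaws, y the way the jaw opens. Bed 90 mm (x) by 165 mm (y -50 to 115), 14 mm high; jaws 80 mm long, tops 40 mm above the bench. The plate stands on the bed in a groove between fixed jaw (-y) and a 6 mm lip and stays standing with the jaw open. End plate at y 103 to 115 mm, 40 mm high.
- dome: Bystander, leave alone: clear resin dome paperweight, 60 mm across, 30 mm high, beside one end of the vise. Origin under its middle.
- coaster: Bystander, leave alone: flat square resin coaster 70 x 70 x 9 mm, lying beside the other end of the vise. Origin under its middle.
- sanding_block: Bystander, leave alone: cork sanding block 50 x 100 x 34 mm. Origin under its middle.
- polish_jar: Bystander, leave alone: white jar, 70 mm across, 75 mm high. Origin under its middle.
- mix_cup: Bystander, leave alone: open white cup, 72 mm across, 85 mm high. Origin under its middle.
- screwdriver: Bystander, leave alone: screwdriver lying towards the far edge. Origin under its middle.
- sander: Bystander, leave alone: white hand-held sander, 190 mm long, 48 mm thick, lying down. Origin under its middle.
Things that resemble listed ones, but are neither listed nor needed, are in the scene too. Leave any purple or yellow look-alike of the vise alone.

How it is judged (in metres and radians):
On the way, in this order (a step that is already met when the one before it is completed fails the run):
1. the vise jaw is slid open (value of joint jaw above 0.025 m), for 0.2 s.
2. the plate is lifted clear of the vise in the fingers (height (world z) of plate above 0.13 m and contact force between the fingers and plate above 1 N), for 0.2 s.
At the end, for the whole second after the job is handed in: The fingers hold the plate by its clear part (TCP at plate x below 13 mm), its middle more than 0.18 m above the bench, still (under 0.03 m/s), the label-face normal within 55 degrees of straight up, touching nothing of the vise; the jaw is open by more than 22 mm (height (world z) of plate above 0.18 m and contact force between the fingers and plate above 1 N and angle between plate's own y axis and vertical below 0.96 rad and x of the grasp point in the frame of plate below 0.013 m and distance between the grasp point and plate below 0.075 m and linear speed of plate below 0.03 m/s and value of joint jaw above 0.022 m and contact force between plate and vise below 0.1 N); the arm keeps its last pose, push and grip.
It fails at once if the fingers grip the plate on its frosted end (contact force between the fingers and plate above 1 N and x of the grasp point in the frame of plate above 0.016 m and distance between the grasp point and plate below 0.075 m).
It fails at once if another thing on the bench is disturbed (moved more than 20 mm) (distance of any of dome, coaster, sanding_block, polish_jar, mix_cup, screwdriver, sander from where it was at the start of the episode above 0.02 m).
It also fails if it takes over 38 s, if anything falls off the work surface, if the arm or the gripper's body presses on something with over 40 N, if the wrist force passes 120 N, or if a joint passes its speed limit or range.

## Working session

There is one attempt and no reset: what is moved stays moved. The work goes in short steps, Python scripts to look and compute and a tool call to move; the robot and the scene stay as the last step left them, time stands still between calls to the robot, and variables do not carry over. Pictures are saved under pics/ and viewed, at most 10 in all, crops included, and the job is handed in when it is done.

Besides the shell and the picture viewer there is one more tool, called after "Emit:" by a JSON object that holds its "name" and its "arguments", one argument or row to a line. carry_out: Moves the arm, as the interface text tells. Its arguments: {"type":"object","properties":{"targets":{"type":"array","items":{"type":"array","items":{"type":"array","items":{"type":"number"}}}},"squeeze":{"type":"number"}},"required":["targets"]}

```bash
mkdir -p pics; cat > h.py <<'E'
import numpy as np, cv2
from plant import robot, imaging, workorder
from scipy.spatial.transform import Rotation as R
def tcp():
    s=robot.read_state(); T=np.eye(4); T[:3,:3]=R.from_quat(s['ee_rot']).as_matrix(); T[:3,3]=s['ee_pos']; return T
def cam(name):
    c=imaging.get_calibration(name); K=np.array(c['camera_matrix'])
    T=np.array(c['T']) if 'T' in c else tcp()@np.array(c['hand_eye'])
    return K,T,c
def ray(K,T,u,v):
    d=np.array([(u-K[0,2])/K[0,0],-(v-K[1,2])/K[1,1],-1.]); return T[:3,3],T[:3,:3]@d
def onz(K,T,u,v,z):
    o,d=ray(K,T,u,v); return o+d*(z-o[2])/d[2]
E
python3 - <<'E'
from h import *
for n in('top','side'):
    K,T,c=cam(n); p,d=imaging.capture(n); cv2.imwrite(f'pics/{n}0.png',p); np.save(f'{n}0.npy',d)
    print(n,c.keys(),K.tolist(),T.round(3).tolist())
s=robot.read_state(); print(s)
a=cv2.imread('pics/top0.png')
E
```

```text
top dict_keys(['camera_matrix', 'T']) [[462.52588748814475, 0.0, 254.02551748593186], [0.0, 462.52588748814475, 190.06854286214414], [0.0, 0.0, 1.0]] [[0.006, 0.996, -0.092, 396.693], [-1.0, 0.006, 0.002, -10.322], [0.003, 0.092, 0.996, 1330.552], [0.0, 0.0, 0.0, 1.0]]
side dict_keys(['camera_matrix', 'T']) [[353.49814666866837, 0.0, 256.5427751518708], [0.0, 353.49814666866837, 193.5759728684935], [0.0, 0.0, 1.0]] [[0.795, 0.316, -0.518, -85.174], [-0.606, 0.385, -0.696, -825.648], [-0.02, 0.867, 0.498, 659.559], [0.0, 0.0, 0.0, 1.0]]
{'t': 0.1, 'qpos': array([ 1.14126003e+00,  9.17893367e-02,  1.23178080e+00, -7.36645792e-06,
        1.81980208e+00, -5.66867988e-02]), 'qd': array([-0.00036101, -0.00094595, -0.00238544, -0.00067463,  0.0009802 ,
       -0.00050588]), 'effort': array([ 2.28236800e-03, -4.60218644e+01, -4.19218254e+01, -3.69736199e-05,
        1.06347344e-02, -3.94524102e-05]), 'ee_pos': array([218.46524908, 558.57305096, 248.95179886]), 'ee_rot': array([ 1.85347600e-01,  9.82672619e-01, -8.64476195e-04, -2.10726280e-04]), 'wrist_force': array([-0.19888901,  0.47788728, -0.16393839]), 'ft_torque': array([0.02679459, 0.01700751, 0.02406714]), 'gripper_force': 0.0, 'finger_gap': 1.0008776380814919}
```

View pics/top0.png

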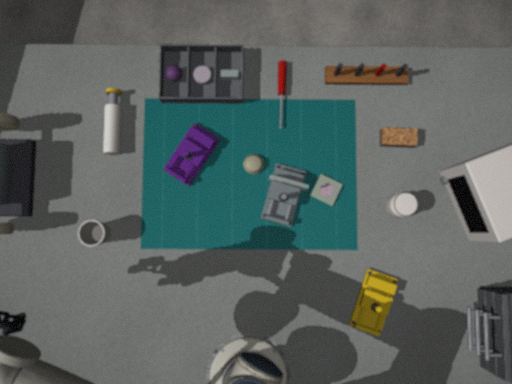

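View pics/side0.png

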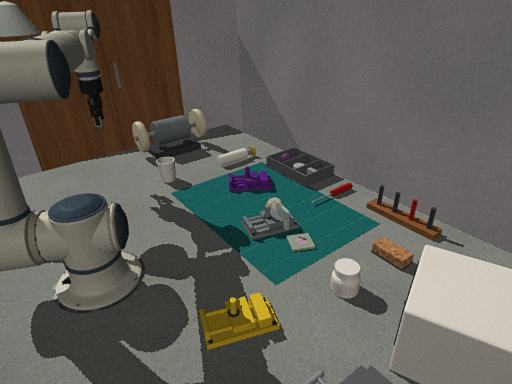

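The top view shows the grey vise at about (286,193), with the plate near (289,178), the post near (283,197), the dome at (253,164) and the coaster at (326,190). The side view shows the vise near (270,220). I'll zoom in next.

```bash
python3 - <<'E'
from h import *
a=cv2.imread('pics/top0.png')[145:235,235:350]; b=cv2.imread('pics/side0.png')[190:260,230:325]
a=cv2.resize(a,(400*115//90,400),interpolation=3); b=cv2.resize(b,(400*95//70//2*1,200),interpolation=3)
w=np.zeros((600,511,3),np.uint8); w[:400,:511]=a[:,:511]; w[400:,:b.shape[1]]=b
cv2.imwrite('pics/z0.png',w)
K,T,c=cam('top')
for n,u,v,z in(('post',283,197,80),('plate',289,178,60),('dome',253,164,15),('coaster',326,190,9)): print(n,onz(K,T,u,v,z).round())
E
```

```text
post [493. -92.  80.]
plate [ 548. -110.   60.]
dome [593. -10.  15.]
coaster [ 520. -220.    9.]
```

View pics/z0.png

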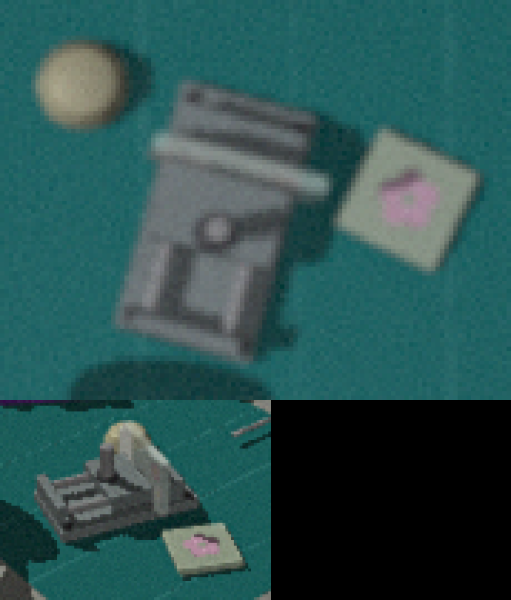

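The top-view crop shows the plate's top edge running from pixel (270,177) to (309,187) and the post top at (284,197). The jaw opens toward the robot. The frosted end can't be made out yet.

```bash
python3 - <<'E'
from h import *
K,T,c=cam('top')
a,b,p=[onz(K,T,u,v,z) for u,v,z in((270,177.2,79),(308.8,187.1,79),(283.8,196.8,80))]
print(a,b,p,np.linalg.norm(a-b),(a+b)/2)
vx=(b-a)/np.linalg.norm(b-a); print('ang x',np.degrees(np.arctan2(vx[1],vx[0])))
Kw,Tw,cw=cam('wrist'); print(Kw.tolist(),np.array(cw['hand_eye']).round(3).tolist())
X=tcp(); print(X.round(3))
m=(a+b)/2; g=np.array([m[0]-0,m[1],260.])
print('delta tool to above plate mid', X[:3,:3].T@(g-X[:3,3]))
E
```

```text
[547.21846085 -56.34001875  79.        ] [ 520.74249245 -161.9444507    79.        ] [493.80648124 -93.86624653  80.        ] 108.87273740389288 [ 533.98047665 -109.14223472   79.        ]
ang x -104.07446352185963
[[278.3757569041728, 0.0, 253.22145771406846], [0.0, 278.3757569041728, 190.58784782166293], [0.0, 0.0, 1.0]] [[0.0, 0.959, 0.282, 72.145], [1.0, -0.0, -0.001, 0.201], [-0.001, 0.282, -0.959, -125.053], [0.0, 0.0, 0.0, 1.0]]
[[-9.31000e-01  3.64000e-01 -1.00000e-03  2.18465e+02]
 [ 3.64000e-01  9.31000e-01 -2.00000e-03  5.58573e+02]
 [ 0.00000e+00 -2.00000e-03 -1.00000e+00  2.48952e+02]
 [ 0.00000e+00  0.00000e+00  0.00000e+00  1.00000e+00]]
delta tool to above plate mid [-537.06615411 -506.92364099  -10.19767771]
```

Emit:
{"name": "carry_out", "arguments": {
  "targets": [
    [[-1,-49,-51,0,0,0,-0.013],[-1,-98,-102,0,0,0,-0.026],[-1,-147,-152,0,0,0,-0.04],[-1,-196,-203,0,0,0,-0.05],[-1,-245,-254,0,0,0,-0.065],[-1,-294,-304,0,0,0,-0.08],[-1,-343,-355,0,0,0,-0.09],[-1,-392,-406,15,0,0,-0.1],[-1,-441,-456,30,0,0,-0.12],[-1,-494,-507,49,0,0,-0.13]]
  ]
}}

```text
t: 1.1
ee_pos: [411.6, 96.6, 233.2]
ee_rot: [0.121, 0.993, 0.0, 0.0]
wrist_force: [1.5, 0.3, 0.5]
finger_gap: 1.0
gripper_force: 0.0
```

Emit:
{"name": "carry_out", "arguments": {
  "targets": [
    [[-1,-125,-166,33,0,0,0],[-1,-125,-166,33,0,0,0],[-1,-125,-166,33,0,0,0],[-1,-125,-166,33,0,0,0],[-1,-125,-166,33,0,0,0],[-1,-125,-166,33,0,0,0],[-1,-125,-166,33,0,0,0]]
  ]
}}

```text
t: 1.8
ee_pos: [492.4, -91.8, 200.2]
ee_rot: [0.121, 0.993, 0.0, -0.0]
wrist_force: [0.7, -0.3, -0.4]
finger_gap: 0.999
gripper_force: 0.0
```

```bash
python3 - <<'E'
from h import *
K,T,c=cam('wrist'); p,d=imaging.capture('wrist'); cv2.imwrite('pics/w1.png',p); np.save('T1.npy',T); np.save('d1.npy',d)
print(tcp().round(3), robot.read_state()['qpos'])
E
```

```text
[[-9.71000e-01  2.39000e-01  0.00000e+00  4.92504e+02]
 [ 2.39000e-01  9.71000e-01  1.00000e-03 -9.14010e+01]
 [-0.00000e+00  1.00000e-03 -1.00000e+00  2.00623e+02]
 [ 0.00000e+00  0.00000e+00  0.00000e+00  1.00000e+00]] [-2.51796498e-01 -1.81234264e-01  1.58213583e+00  5.83984337e-04
  1.74050064e+00 -1.58093305e+00]
```

View pics/w1.png

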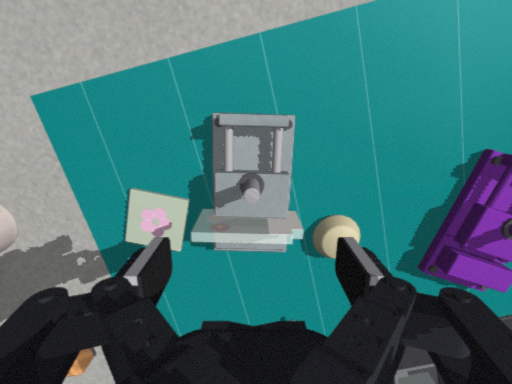

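The wrist view shows the post top near (252,195) and the plate from (193,235) to (303,235). There's a step at its right end near (297,230) that is probably the notch. The dome is to the right at (337,237). I'll zoom in to check.

```bash
python3 - <<'E'
from h import *
p=cv2.imread('pics/w1.png')[170:260,180:315]
cv2.imwrite('pics/w1z.png',cv2.resize(p,None,fx=5.9,fy=5.9,interpolation=3))
E
```

```text
(no output)
```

View pics/w1z.png

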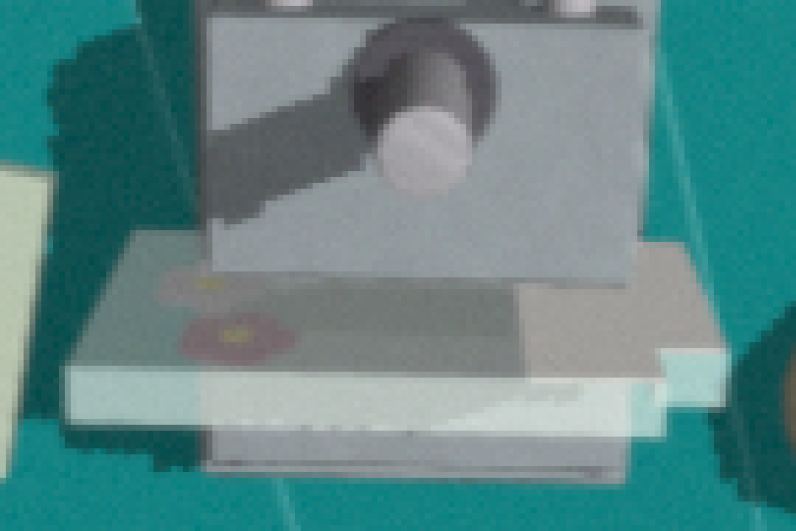

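The zoom shows the frosted field and the notch at the right-hand (dome) end, notch near crop (695,375). The label face is the one towards the robot. The post top is at crop (425,150), the plate's left end at (66,395), and its top edge meets the notch at (665,407).

```bash
python3 - <<'E'
from h import *
K,_,_=cam('wrist'); T=np.load('T1.npy'); X=tcp()
f=lambda u,v,z: onz(K,T,u/5.9+180-.4,v/5.9+170-.4,z)
p,l,r=f(425,150,80),f(66,396,79),f(665,407,79)
print(p,l,r,np.linalg.norm(r-l)); vx=(r-l)/np.linalg.norm(r-l); c=l+55*vx; print('vx',vx,np.degrees(np.arctan2(vx[1],vx[0])),'c',c)
vy=np.array([-vx[1],vx[0],0]); print('post in vise',(p-c)@vx,(p-c)@vy)
print('post in tool',X[:3,:3].T@(p-X[:3,3]))
E
```

```text
[496.288269   -93.77695361  80.        ] [ 523.47106186 -161.30810508   79.        ] [549.08362375 -66.19750946  79.        ] 98.49887677721544
vx [0.26002897 0.96560081 0.        ] 74.92821861751784 c [ 537.77265544 -108.2000603    79.        ]
post in vise 3.1398211058432604 43.807782967321074
post in tool [ -4.21945298  -1.47051661 120.62313883]
```

Emit:
{"name": "carry_out", "arguments": {
  "targets": [
    [[-1,-4,-1.5,40,0,0,0.01],[-1,-4,-1.5,75,0,0,0.02],[-1,-4,-1.5,100,0,0,0.02],[-1,-4,-1.5,120,0,0,0.02],[-1,-4,-1.5,134,0,0,0.02],[-1,-4,-1.5,134,0,0,0.02],[0.2,-4,-1.5,134,0,0,0.02],[1,-4,-1.5,134,0,0,0.02],[1,-4,-1.5,134,0,0,0.02],[1,-4,-1.5,134,0,0,0.02]]
  ],
  "squeeze": 40
}}

```text
t: 2.85
ee_pos: [496.7, -95.2, 67.2]
ee_rot: [0.131, 0.991, -0.0, 0.001]
wrist_force: [-0.6, -0.6, -0.3]
finger_gap: 0.33
gripper_force: 0.0
```

Emit:
{"name": "carry_out", "arguments": {
  "targets": [
    [[1,0,0,0,0,0,0],[1,0,0,0,0,0,0],[1,0,0,0,0,0,0]]
  ]
}}

```text
t: 3.15
ee_pos: [496.6, -94.9, 67.0]
ee_rot: [0.131, 0.991, 0.0, 0.001]
wrist_force: [-1.2, 3.4, 4.3]
finger_gap: 0.172
gripper_force: 39.0
```

Emit:
{"name": "carry_out", "arguments": {
  "targets": [
    [[1,4,0,0,0,0,0],[1,9,0,0,0,0,0],[1,14,0,0,0,0,0],[1,19,0,0,0,0,0],[1,24,0,0,0,0,0],[1,28,0,0,0,0,0],[1,32,0,0,0,0,0],[1,34,0,0,0,0,0],[1,35,0,0,0,0,0],[1,35,0,0,0,0,0]]
  ]
}}

```text
t: 4.15
ee_pos: [462.9, -85.5, 66.9]
ee_rot: [0.131, 0.991, 0.0, 0.001]
wrist_force: [2.6, 3.4, 4.8]
finger_gap: 0.176
gripper_force: 39.2
```

Emit:
{"name": "carry_out", "arguments": {
  "targets": [
    [[-1,0,0,0,0,0,0],[-1,0,0,0,0,0,0],[-1,0,0,0,0,0,0],[-1,0,0,-10,0,0,0],[-1,0,0,-30,0,0,0],[-1,0,0,-60,0,0,0],[-1,0,0,-95,0,0,0],[-1,0,0,-130,0,0,0],[-1,0,0,-140,0,0,0],[-1,0,0,-140,0,0,0]]
  ]
}}

```text
t: 5.15
ee_pos: [463.1, -86.3, 208.7]
ee_rot: [0.131, 0.991, -0.0, 0.002]
wrist_force: [-0.2, -0.6, -1.7]
finger_gap: 0.997
gripper_force: 0.0
```

```bash
python3 - <<'E'
from h import *
K,T,c=cam('wrist'); p,d=imaging.capture('wrist'); np.save('T2.npy',T); print(tcp().round(3))
cv2.imwrite('pics/w2z.png',cv2.resize(p[140:300,160:360],None,fx=3.7,fy=3.7,interpolation=3))
E
```

```text
[[-9.66000e-01  2.60000e-01  1.00000e-03  4.62532e+02]
 [ 2.60000e-01  9.66000e-01 -0.00000e+00 -8.60750e+01]
 [-1.00000e-03 -0.00000e+00 -1.00000e+00  2.06468e+02]
 [ 0.00000e+00  0.00000e+00  0.00000e+00  1.00000e+00]]
```

View pics/w2z.png

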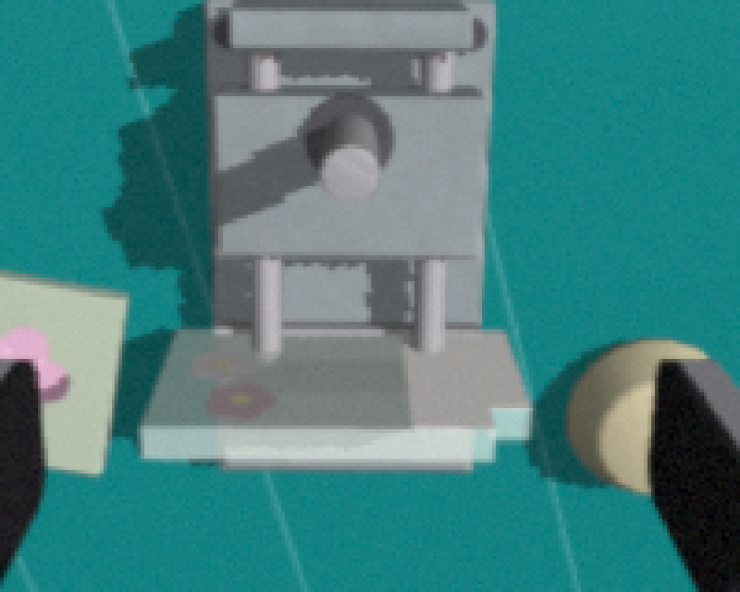

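The jaw is open and the plate is still standing. Its left end is at crop (140,442), the notch edge at (495,446), and the frosted field starts near x=408.

```bash
python3 - <<'E'
from h import *
K,_,_=cam('wrist'); T=np.load('T2.npy'); X=tcp()
f=lambda u,v,z: onz(K,T,u/3.7+160-.4,v/3.7+140-.4,z)
p,l,r=f(350,173,80),f(140,442,79),f(495,446,79)
vx=(r-l)/np.linalg.norm(r-l); c=l+55*vx; vy=np.array([-vx[1],vx[0],0])
print(np.linalg.norm(r-l),np.degrees(np.arctan2(vx[1],vx[0])),'c',c,'post',(p-c)@vx,(p-c)@vy)
g=c-4*vx; g[2]=200; print('tool shift',X[:3,:3].T@(g-X[:3,3]))
E
```

```text
98.83203562971686 74.20583175014649 c [ 537.58653483 -108.40985208   79.        ] post 2.3303260246282935 78.77745655808624
tool shift [-78.22424583  -6.05904876   6.53103329]
```

Emit:
{"name": "carry_out", "arguments": {
  "targets": [
    [[-1,-15,-2,0,0,0,0.14],[-1,-30,-4,0,0,0,0.28],[-1,-45,-6,0,0,0,0.42],[-1,-60,-6,6,0,0,0.56],[-1,-77.5,-6,6,0,0,0.7],[-1,-77.5,-6,6,0,0,0.84],[-1,-77.5,-6,6,0,0,0.98],[-1,-77.5,-6,6,0,0,1.12],[-1,-77.5,-6,6,0,0,1.26],[-1,-77.5,-6,6,0,0,1.4]]
  ]
}}

```text
t: 6.2
ee_pos: [534.8, -111.7, 197.3]
ee_rot: [0.741, 0.672, -0.001, -0.002]
wrist_force: [0.4, 0.3, 0.2]
finger_gap: 0.999
gripper_force: 0.0
```

Emit:
{"name": "carry_out", "arguments": {
  "targets": [
    [[-1,0,0,0,0,0,0.1],[-1,0,0,0,0,0,0.171],[-1,0,0,0,0,0,0.171],[-1,0,0,0,0,0,0.171]]
  ]
}}

```text
t: 6.6
ee_pos: [535.1, -111.8, 198.4]
ee_rot: [0.793, 0.609, -0.001, -0.001]
wrist_force: [-0.3, -0.0, 0.1]
finger_gap: 1.0
gripper_force: 0.0
```

```bash
python3 - <<'E'
from h import *
X=tcp(); print(X.round(3),robot.read_state()['qpos'])
vx=np.array([.266,.964,0]); vy=np.array([-.964,.266,0]); g=np.array([537.7,-108.3,64])-4*vx
print(X[:3,:3].T@(g-X[:3,3]), np.degrees(np.arctan2(X[1,0],X[0,0])))
K,T,c=cam('wrist'); p,d=imaging.capture('wrist'); np.save('T3.npy',T); cv2.imwrite('pics/w3.png',p)
E
```

```text
[[ 2.58000e-01  9.66000e-01 -3.00000e-03  5.35110e+02]
 [ 9.66000e-01 -2.58000e-01  1.00000e-03 -1.11753e+02]
 [-0.00000e+00 -3.00000e-03 -1.00000e+00  1.98419e+02]
 [ 0.00000e+00  0.00000e+00  0.00000e+00  1.00000e+00]] [-2.68086934e-01 -5.43494834e-02  1.46893700e+00 -5.48243092e-05
  1.72991460e+00 -7.02818283e-03]
[9.16426336e-03 1.96945912e+00 1.34414117e+02] 75.04194497127419
```

View pics/w3.png

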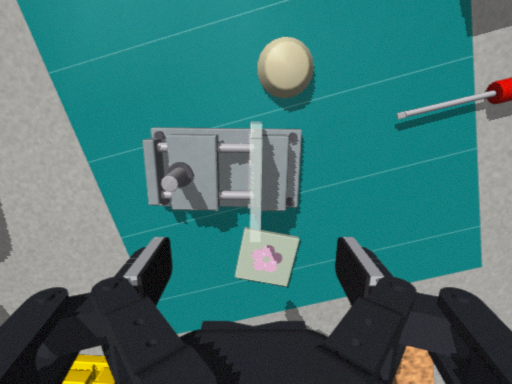

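The plate runs from (257,123) to (255,242) and is centred between the fingers. The frosted end points up in the image, towards the dome. Descending now.

Emit:
{"name": "carry_out", "arguments": {
  "targets": [
    [[-1,0,1,35,0,0,0],[-1,0,1,70,0,0,0],[-1,0,1,95,0,0,0],[-1,0,1,115,0,0,0],[-1,0,1,128,0,0,0],[-1,0,1,133,0,0,0],[-1,0,1,133,0,0,0],[1,0,1,133,0,0,0],[1,0,1,133,0,0,0],[1,0,1,133,0,0,0]]
  ],
  "squeeze": 40
}}

```text
t: 7.65
ee_pos: [537.2, -112.3, 68.4]
ee_rot: [0.794, 0.608, 0.001, 0.001]
wrist_force: [0.2, -0.6, -0.8]
finger_gap: 0.515
gripper_force: 0.0
```

Emit:
{"name": "carry_out", "arguments": {
  "targets": [
    [[1,0,0,0,0,0,0],[1,0,0,0,0,0,0],[1,0,0,0,0,0,0],[1,0,0,0,0,0,0]]
  ]
}}

```text
t: 8.05
ee_pos: [536.6, -112.2, 67.6]
ee_rot: [0.794, 0.608, 0.0, 0.0]
wrist_force: [-2.0, 0.4, 3.3]
finger_gap: 0.109
gripper_force: 39.9
```

Emit:
{"name": "carry_out", "arguments": {
  "targets": [
    [[1,0,0,-8,0,0,0],[1,0,0,-22,0,0,0],[1,0,0,-40,0,0,0],[1,0,0,-60,0,0,0],[1,0,0,-85,0,0,0],[1,0,0,-110,0,0,0],[1,0,0,-140,0,0,0],[1,0,0,-170,0,0,0],[1,0,0,-195,0,0,0],[1,0,0,-205,0,0,0]]
  ],
  "squeeze": 60
}}

```text
t: 9.05
ee_pos: [537.2, -112.3, 276.7]
ee_rot: [0.794, 0.608, 0.002, 0.002]
wrist_force: [0.2, -0.0, -0.5]
finger_gap: 0.11
gripper_force: 59.8
```

Emit:
{"name": "carry_out", "arguments": {
  "targets": [
    [[1,0,0,0,0,0,0],[1,0,0,0,0,0,0],[1,0,0,0,0,0,0]]
  ]
}}

```text
t: 9.35
ee_pos: [536.2, -112.0, 270.2]
ee_rot: [0.794, 0.608, -0.001, -0.001]
wrist_force: [0.8, -0.3, -0.9]
finger_gap: 0.104
gripper_force: 59.8
```

```bash
python3 - <<'E'
from h import *
s=robot.read_state(); print(s['qpos'],tcp().round(3),s['gripper_force'],s['finger_gap'])
# planar fit: r,z of TCP with tool down; unknown L1,L2,r0, z0
D=[([.0918,1.2318],np.hypot(218.47,558.57),248.95),([-.1812,1.5821],np.hypot(492.5,-91.4),200.62),([-.05435,1.46894],np.hypot(535.11,-111.75),198.42),(s['qpos'][1:3],np.hypot(*s['ee_pos'][:2]),s['ee_pos'][2])]
A=[];b=[]
for (q2,q3),r,z in D:
    A+=[[np.sin(q2),np.sin(q2+q3),1,0],[np.cos(q2),np.cos(q2+q3),0,1]]; b+=[r,z]
x,res,rk,_=np.linalg.lstsq(np.array(A),np.array(b),rcond=None); print(x,res,np.array(A)@x-b)
E
```

```text
[-2.68048513e-01 -4.18129556e-02  1.32999822e+00 -1.45033693e-05
  1.85664802e+00 -5.07133855e-03] [[ 2.60000e-01  9.66000e-01 -3.00000e-03  5.36227e+02]
 [ 9.66000e-01 -2.60000e-01  1.00000e-03 -1.12025e+02]
 [ 0.00000e+00 -3.00000e-03 -1.00000e+00  2.70166e+02]
 [ 0.00000e+00  0.00000e+00  0.00000e+00  1.00000e+00]] 59.75947916507721 0.10384200201239142
[ 398.9091172   563.66439233   17.15524665 -286.60855941] [70.58953417] [ 0.47934321 -0.40805939 -0.09264875  0.45414811  5.63258589  0.98184261
 -6.01928035 -1.02793133]
```

Emit:
{"name": "carry_out", "arguments": {
  "targets": [
    [[1,0,-10,-8,0.07,0,0],[1,0,-25,-16,0.16,0,0],[1,0,-40,-24,0.25,0,0],[1,0,-55,-32,0.34,0,0],[1,0,-70,-40,0.43,0,0],[1,0,-80,-45,0.5,0,0],[1,0,-80,-45,0.5,0,0]]
  ]
}}

```text
t: 10.05
ee_pos: [459.5, -91.4, 315.2]
ee_rot: [0.769, 0.589, -0.152, -0.198]
wrist_force: [0.7, -0.7, -2.1]
finger_gap: 0.107
gripper_force: 59.8
```

```bash
python3 - <<'E'
from h import *
s=robot.read_state(); print(s['qpos'],s['qpos'][[1,2,4]].sum(),tcp().round(3),s['gripper_force'],s['finger_gap'],s['wrist_force'])
E
```

```text
[-0.26747394  0.16401802  1.1072764  -0.00312532  2.37505071 -0.00615144] 3.6463451269781153 [[ 2.60000e-01  8.45000e-01 -4.67000e-01  4.59534e+02]
 [ 9.66000e-01 -2.28000e-01  1.26000e-01 -9.14010e+01]
 [-0.00000e+00 -4.84000e-01 -8.75000e-01  3.15152e+02]
 [ 0.00000e+00  0.00000e+00  0.00000e+00  1.00000e+00]] 59.75125193595886 0.10714522702168287 [ 0.68027095 -0.69302926 -2.11797349]
```

Emit:
{"name": "carry_out", "arguments": {
  "targets": [
    [[1,0,-10,14,0.05,0,0],[1,0,-22,30,0.12,0,0],[1,0,-34,46,0.19,0,0],[1,0,-46,62,0.26,0,0],[1,0,-58,78,0.33,0,0],[1,0,-66,88,0.38,0,0],[1,0,-66,88,0.4,0,0],[1,0,-66,88,0.4,0,0],[1,0,-66,88,0.4,0,0]]
  ]
}}

```text
t: 10.95
ee_pos: [363.3, -65.5, 271.9]
ee_rot: [0.715, 0.548, -0.264, -0.344]
wrist_force: [-0.5, 0.8, -1.4]
finger_gap: 0.108
gripper_force: 59.8
```

```bash
python3 - <<'E'
from h import *
s=robot.read_state(); print(s['qpos'],s['qpos'][[1,2,4]].sum(),tcp().round(3),s['gripper_force'],s['finger_gap'],s['wrist_force'],s['qd'].round(3))
p,d=imaging.capture('side'); cv2.imwrite('pics/s4.png',np.hstack([cv2.resize(p[60:300,20:320],None,fx=2.5,fy=2.5,interpolation=3)]))
E
```

```text
[-0.26747803  0.14811763  1.34455621 -0.00627809  2.54625241 -0.00798822] 4.038926250235566 [[ 2.60000e-01  6.02000e-01 -7.55000e-01  3.63262e+02]
 [ 9.66000e-01 -1.62000e-01  2.03000e-01 -6.54720e+01]
 [-0.00000e+00 -7.82000e-01 -6.24000e-01  2.71876e+02]
 [ 0.00000e+00  0.00000e+00  0.00000e+00  1.00000e+00]] 59.794678688049316 0.10783218356920146 [-0.52784142  0.75299417 -1.43572043] [-0.001 -0.006 -0.011  0.     0.004  0.001]
```

View pics/s4.png

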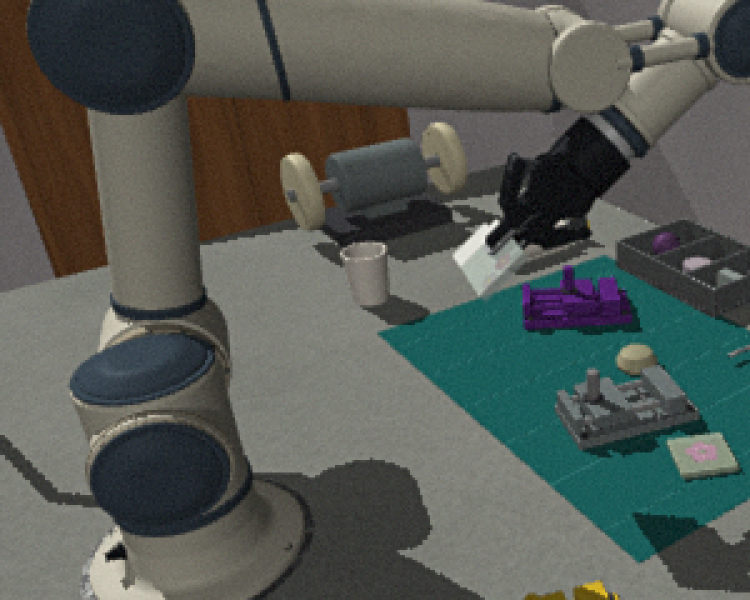

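The side view shows the plate held near (490,258), tipped with the frosted face up. The vise is open and the dome and coaster are where they were. From the tool pose, the label normal is about 38° off vertical. I'll let it settle and hand in.

Emit:
{"name": "carry_out", "arguments": {
  "targets": [
    [[1,0,0,0,0,0,0],[1,0,0,0,0,0,0],[1,0,0,0,0,0,0],[1,0,0,0,0,0,0]]
  ]
}}

```text
t: 11.4
ee_pos: [362.8, -65.3, 271.7]
ee_rot: [0.715, 0.548, -0.264, -0.345]
wrist_force: [-0.3, -0.1, -1.3]
finger_gap: 0.106
gripper_force: 59.8
```

```bash
python3 -c "
from h import *
print(workorder.job_done())"
```

```text
the job is handed in; nothing more can be done
None
```

The job is handed in at about 11.4 s of the 38 s allowed, and no verdict came back: the jaw is open to about its 35 mm stop, and the plate is held still by its clear part about 26 cm up, label face up at about 38° from vertical.

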